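# Stack the stoneware beakers and put the lid on

## Task

Tidy the three stacking beakers into one neat upright tower where the terracotta one stands on the round cork mat: first nest the green beaker fully down in the terracotta one, then the blue beaker fully down in the green one, and finally close the blue one with the wooden lid, knob up and fully seated. Lower each piece gently rather than dropping it, keep the terracotta beaker on the mat, knock nothing over and leave the other things on the counter where they are.

Things in the scene. Friction and masses are not known exactly. Their poses are not given: they have to be found in the camera images.
- mat: Round cork mat fixed to the counter, 120 mm diameter, 6 mm thick. Origin: centre of the underside.
- beaker_terracotta: Terracotta stoneware beaker, 90 tall, 170 g, upright on the cork mat. Outside diameter 48 from height 0 to 44 (foot bevelled to 44), shoulder to height 50, then a straight band, 62 outside and 55 inside diameter, up to the rim. Inner ledge at height 50: a nested beaker's foot stands on it, its underside 50 above this one's. Origin: underside centre; z up. Sizes in mm.
- beaker_green: Sage green stoneware beaker, 90 tall, 170 g, upright on the counter. Outside diameter 48 from height 0 to 44 (foot bevelled to 44), shoulder to height 50, then a straight band, 62 outside and 55 inside diameter, up to the rim. Inner ledge at height 50: a nested beaker's foot stands on it, its underside 50 above this one's. Origin: underside centre; z up. Sizes in mm.
- beaker_blue: Dark blue stoneware beaker, 90 tall, 170 g, upright on the counter. Outside diameter 48 from height 0 to 44 (foot bevelled to 44), shoulder to height 50, then a straight band, 62 outside and 55 inside diameter, up to the rim. Inner ledge at height 50: a nested beaker's foot stands on it, its underside 50 above this one's. Origin: underside centre; z up. Sizes in mm.
- lid: Pale wooden lid, 80 g, lying knob up on the counter. Plug 48 diameter, height 0 to 8 (goes into a beaker's mouth); disc 66 diameter, height 8 to 16 (rests on the rim); dark cylindrical knob 24 diameter, height 16 to 44. Origin: centre of the plug's underside, z up through the knob; seated it is 82 above the beaker's underside. Sizes in mm.
- mug: Bystander, leave alone: yellow mug, 78 mm diameter, 92 mm tall, handle at its +y. Origin: centre of the underside.
- glass: Bystander, leave alone: clear drinking glass, 66 mm diameter, 140 mm tall. Origin: centre of the underside.
- mill: Bystander, leave alone: dark wooden pepper mill, 56 mm diameter, 177 mm tall. Origin: centre of the underside.
- oil: Bystander, leave alone: amber oil bottle, 66 mm diameter, 200 mm tall. Origin: centre of the underside.
- spoon: Bystander, leave alone: wooden spoon, 220 mm long, lying along its x. Origin: on its underside at the middle of its length.
- candle: Bystander, leave alone: white ceramic candle pot, 72 mm diameter, 52 mm tall. Origin: centre of the underside.
Things that resemble listed ones, but are neither listed nor needed, are in the scene too. What is shaped like the lid but pink is not meant.

How it is judged:
By the outcome, as a careful person would: the job done as asked, in the order asked, and still so for the second after the job is handed in, with the robot touching nothing.
It also fails if it takes over 72 s, if anything falls off the work surface, if the arm or the gripper's body presses on something with over 40 N, if the wrist force passes 120 N, or if a joint passes its speed limit or range.

## Robot

A 6-joint arm with a two-finger parallel gripper is mounted at the origin on the work surface. World frame = base frame: x ahead of the robot, y to its left, z up, the work surface at z = 0. Lengths are in m, angles in degrees, forces in N, time in s.
With the tool pointing down it reaches from about 0.375 to 0.9 m from the base axis. Payload 3.1 kg.
Tool frame: the origin (TCP) lies between the finger pads; the fingertips stand 11 mm ahead of it and the grasp point (between the pads) lies 8 mm behind it; z points along the fingers, y is the line along which they close (so a half turn about z gives the same grasp; the last joint's range is limited). The gripper opens to 87 mm and grips with 3 to 60 N. Pads are 19 mm wide; open, the fingers measure 117 mm over their backs; the gripper's body (75 mm by 190 mm) begins 51 mm behind the grasp point.
Start: joints at [-82.076, 30.224, 82.088, -0, 67.689, -10.227], TCP at [0.195, -0.594, 0.199] pointing down, gripper open.
Joint ranges: [-176.69, 176.69], [-43.24, 126.21], [12.49, 139.97], [-82, 262], [0, 151.66], [-163.58, 163.58]. Speed limits (degrees/s): [159.86, 159.86, 180, 180, 180, 180].

## Interface

Orientations are given as a 3x3 rotation matrix whose columns are the frame's x, y, z axes.
In Python, from rig import bot, viewer, workorder, models gives the robot as it stands.
- The arm moves only by the shell command python3 -m jog 'ROWS'. ROWS is JSON, a list of rows, each a list of 7 numbers: the opening, from 0 (shut) to 1 (fully open), then the shift along the tool's x, y, z in m, then the turn, a rotation vector about the tool's x, y, z in degrees. In form: [[claw, x, y, z, ax, ay, az], ...]. A call has 1 to 20 rows; each row is the pose to reach, as a shift and turn from the pose commanded when the call began, along the tool's axes at that moment; what a row does not reach only later rows make up. A row lasts 1/8 s, in which the tool goes at most 62.5 mm and 10.7 degrees, less where a joint would pass 70% of its speed; a pose out of reach is approached as far as the arm can. A call with a gripper value outside its range is refused whole. The fingers move at their own pace and stop on an object; the grip force is fixed at half the most. Time passes only in rows, so rows that repeat a pose let the fingers close. It gives the time, the measured TCP pose, the force, the opening and the grip force at its end, in the units of the state.
- bot.read_state(): the state, without advancing time (a new reading comes with each control period).
- viewer.capture(name): name is "scene" or "side" or "wrist"; returns (picture, depth): 480x640x3 uint8, blue, green, red; 480x640 float32, m along the optical axis (not along the pixel's ray), 0 where there is no reading.
- viewer.camera_info(name): a dict with "fx", "fy", "cx", "cy" (pixels), "world_to_cam" (4x4, takes a point from world to camera coordinates). Camera axes: x right, y down, z forward; pixel columns grow to the right and rows downward; lengths in m; the calibration is good to about 2 mm. A picture is of the moment at which its call begins: read the wrist's pose just before it. camera_info takes no time and is no camera call; for the wrist camera it gives the pose at the moment of the call.
- workorder.hand_in(): hands the job in; it is judged then, once.
Trained networks look in the newest picture that a camera, given by its name, has taken for a name from the list of things; names that differ only in an ending like _2 or _b are one class to them, and where a whole thing is asked for, a point or a joint stands for the part that bears it (a point fixed in the world has none). Each returns a list of dicts, best first, with "p" (0 to 1); they miss things now and then, are a little off and sometimes report something else, mostly with a low value. They report only what shows in the picture. A call takes as long as a camera call. They do not tell look-alikes from the thing itself.
- models.outline_of(camera, thing): "mask" (480x640 bool, what is visible of it).
- models.tip_of(camera, thing): "xyz" ([x, y, z] in m, in world coordinates, good to about 4 mm: a listed point, or the origin of a listed thing).
The state is a dict: "time_s": time; "joint_positions": joint angles; "qvel": joint speeds; "tau": joint torques, N m; "position": TCP position; "tcp_rot": TCP orientation; "force": force on the tool from outside, world axes, zero at the start; "moment": the same for the moment, N m; "opening": opening from 0.0 (shut) to 1.0 (fully open); "grasp_force": force on a finger pad.
Only numpy, scipy, OpenCV 4.12 (cv2) and the standard library are available. Lean on these libraries where they do the work, as an engineer would, in place of code of your own. Each camera call takes 0.05 s, during which the arm holds its last target. There are 200 camera calls.

## Working session

There is one attempt and no reset: what is moved stays moved. The work goes in short steps, Python scripts to look and compute and a shell command to move; the robot and the scene stay as the last step left them, time stands still between calls to the robot, and variables do not carry over. Pictures are saved under pics/ and viewed, at most 10 in all, crops included, and the job is handed in when it is done.

```bash
mkdir -p pics; ls; cat > h.py <<'E'
import numpy as np, cv2
from rig import bot, viewer, workorder, models
def cloud(cam, d, mask=None):
    c=viewer.camera_info(cam); v,u=np.nonzero((d>0)&(mask if mask is not None else True)); z=d[v,u]
    p=np.c_[(u-c['cx'])/c['fx']*z,(v-c['cy'])/c['fy']*z,z,np.ones(len(z))]
    return (p@np.linalg.inv(c['world_to_cam']).T)[:,:3],u,v
def pix(cam,p):
    c=viewer.camera_info(cam); q=c['world_to_cam']@np.r_[p,1]
    return np.round([c['fx']*q[0]/q[2]+c['cx'],c['fy']*q[1]/q[2]+c['cy']])
E
python3 - <<'E'
from h import *
ims=[]
for cam in ["scene","side"]:
    im,d=viewer.capture(cam); ims.append(im); cv2.imwrite(f'pics/{cam}0.png',im); np.save(f'{cam}0.npy',d)
    for t in ["mat","beaker_terracotta","beaker_green","beaker_blue","lid","mug","glass","mill","oil","spoon","candle"]:
        for r in models.tip_of(cam,t)[:4]:
            print(cam,t,round(r['p'],2),np.round(r['xyz'],3),pix(cam,r['xyz']))
s=bot.read_state(); print(s['time_s'],s['position'],s['tcp_rot'],s['force'],s['opening'])
E
```

```text
pics
scene mat 0.96 [0.487 0.02  0.001] [336. 244.]
scene beaker_terracotta 0.96 [0.485 0.017 0.004] [335. 243.]
scene beaker_green 0.82 [ 0.471 -0.336  0.001] [221. 207.]
scene beaker_blue 0.58 [0.461 0.289 0.004] [448. 268.]
scene lid 0.83 [0.595 0.257 0.001] [416. 301.]
scene lid 0.8 [0.623 0.143 0.001] [361. 293.]
scene glass 0.64 [ 0.688  0.37  -0.004] [460. 352.]
scene glass 0.56 [ 0.623  0.144 -0.001] [361. 293.]
scene oil 0.97 [ 0.825  0.048 -0.004] [273. 343.]
scene spoon 0.68 [ 0.375 -0.168 -0.   ] [292. 205.]
scene candle 0.7 [ 0.363  0.162 -0.   ] [407. 234.]
side mat 0.98 [ 0.486  0.025 -0.002] [350. 267.]
side beaker_terracotta 0.7 [0.485 0.017 0.007] [350. 262.]
side beaker_terracotta 0.19 [ 0.714 -0.351  0.   ] [265. 188.]
side beaker_green 0.98 [ 0.472 -0.338  0.001] [350. 190.]
side beaker_blue 0.7 [0.462 0.293 0.001] [367. 352.]
side lid 0.97 [ 0.621  0.142 -0.002] [286. 300.]
side lid 0.59 [0.597 0.252 0.   ] [295. 336.]
side lid 0.37 [0.464 0.293 0.004] [367. 351.]
side mug 0.83 [ 0.697 -0.147  0.001] [264. 225.]
side mug 0.73 [ 0.364  0.159 -0.003] [412. 307.]
side glass 0.62 [ 0.689  0.375 -0.001] [238. 386.]
side mill 0.61 [ 0.713 -0.354 -0.   ] [266. 187.]
side mill 0.26 [ 0.701 -0.146 -0.003] [262. 227.]
side oil 0.89 [0.827 0.049 0.002] [196. 271.]
side oil 0.59 [0.484 0.016 0.007] [350. 261.]
side spoon 0.88 [ 0.376 -0.166  0.001] [391. 222.]
side candle 0.87 [ 0.367  0.16  -0.003] [411. 307.]
side candle 0.2 [0.461 0.292 0.003] [368. 351.]
1.2 [ 0.1947215  -0.59386518  0.19906082] [[ 9.50239692e-01  3.11519705e-01 -1.35966280e-05]
 [ 3.11519705e-01 -9.50239693e-01 -2.38152748e-06]
 [-1.36619484e-05 -1.97259561e-06 -1.00000000e+00]] [-0.33167517 -0.14232627 -0.13097012] 0.9959496430275753
```

View pics/scene0.png

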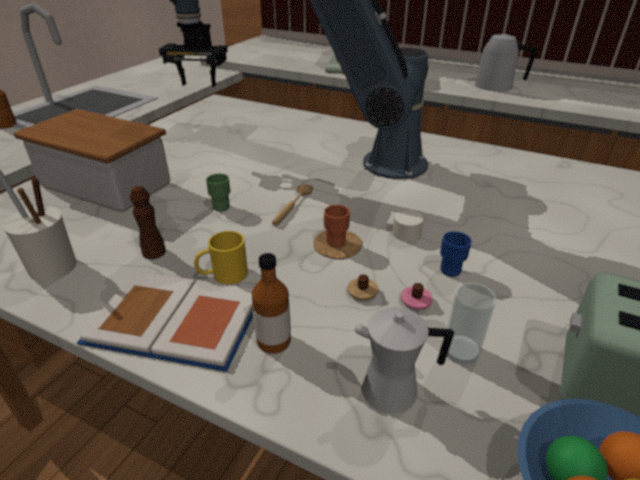

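View pics/side0.png

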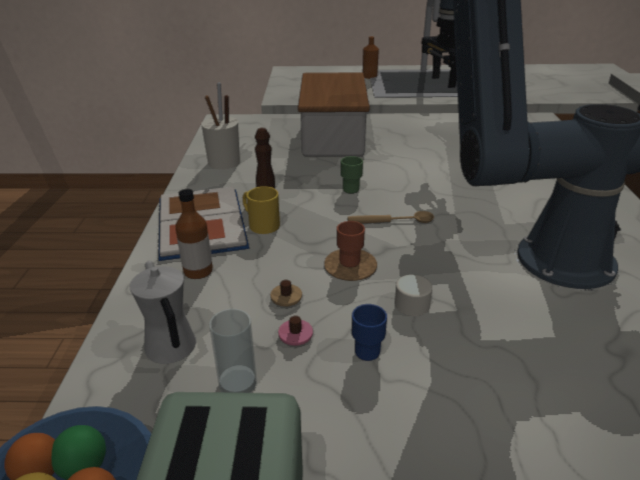

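Scene view: the pale lid is at (362,288). The pink look-alike at (416,297) is not meant. The green beaker is at (219,190), terracotta on the mat at (336,222) and blue at (455,252). What could be mistaken: for the lid, the pink lid at (416,297); for the beakers, the white candle pot at (405,228) and the mug at (228,258). The side view agrees: lid (286,293), pink (296,330), green (351,174), terracotta (350,244), blue (369,332). Next I'll check one close crop and fit precise positions from depth.

```bash
cat > fit.py <<'E'
from h import *
from scipy.optimize import least_squares
# fit vertical axis of a cylinder of radius r to points with z in zr near guess
def axis(P,g,r,zr,rad=0.05):
    q=P[(np.hypot(P[:,0]-g[0],P[:,1]-g[1])<rad)&(P[:,2]>zr[0])&(P[:,2]<zr[1])]
    if len(q)<15: return None,len(q)
    f=lambda c:np.hypot(q[:,0]-c[0],q[:,1]-c[1])-r
    s=least_squares(f,g[:2],loss='soft_l1',f_scale=0.002)
    return s.x,len(q)
E
python3 - <<'E'
from fit import *
things={'terra':([.485,.017],.031,(.062,.088)),'terra_lo':([.485,.017],.024,(.016,.046)),'green':([.471,-.337],.031,(.056,.083)),'green_lo':([.471,-.337],.024,(.008,.04)),'blue':([.461,.291],.031,(.056,.083)),'blue_lo':([.461,.291],.024,(.008,.04)),'lidknob':([.622,.1425],.012,(.020,.038)),'pink':([.596,.255],.012,(.02,.038))}
for cam in ['scene','side']:
    P,_,_=cloud(cam,np.load(f'{cam}0.npy'))
    for n,(g,r,z) in things.items():
        # keep only outer surface facing the camera
        C=np.linalg.inv(viewer.camera_info(cam)['world_to_cam'])[:2,3]
        w=(C-g)/np.linalg.norm(C-g); Q=P[((P[:,:2]-g)@w)>r*.3]
        c,k=axis(Q,g,r,z,r+.012); q=P[np.hypot(*(P[:,:2]-g).T)<r+.003]
        print(cam,n,None if c is None else np.round(c,4),k,'ztop',np.round(np.percentile(q[:,2],98),4))
a=cv2.imread('pics/scene0.png')[250:325,320:460]; b=cv2.imread('pics/scene0.png')[195:270,310:450]
cv2.imwrite('pics/crop0.png',np.vstack([cv2.resize(x,None,fx=4,fy=4,interpolation=3) for x in (a,b)]))
E
```

```text
scene terra [0.4859 0.0182] 235 ztop 0.0972
scene terra_lo [0.4861 0.0176] 195 ztop 0.0966
scene green [ 0.4711 -0.3365] 208 ztop 0.0912
scene green_lo [ 0.4711 -0.3371] 179 ztop 0.0897
scene blue [0.4628 0.2937] 287 ztop 0.0918
scene blue_lo [0.4628 0.2937] 250 ztop 0.0915
scene lidknob [0.6207 0.1442] 66 ztop 0.0465
scene pink [0.5956 0.2543] 76 ztop 0.0465
side terra [0.4876 0.0161] 268 ztop 0.0976
side terra_lo [0.4877 0.0162] 226 ztop 0.0963
side green [ 0.4724 -0.3387] 185 ztop 0.0921
side green_lo [ 0.4728 -0.3383] 163 ztop 0.0902
side blue [0.4643 0.2916] 402 ztop 0.0915
side blue_lo [0.4642 0.2916] 332 ztop 0.0912
side lidknob [0.6226 0.1419] 74 ztop 0.0467
side pink [0.5965 0.2521] 73 ztop 0.0468
```

View pics/crop0.png

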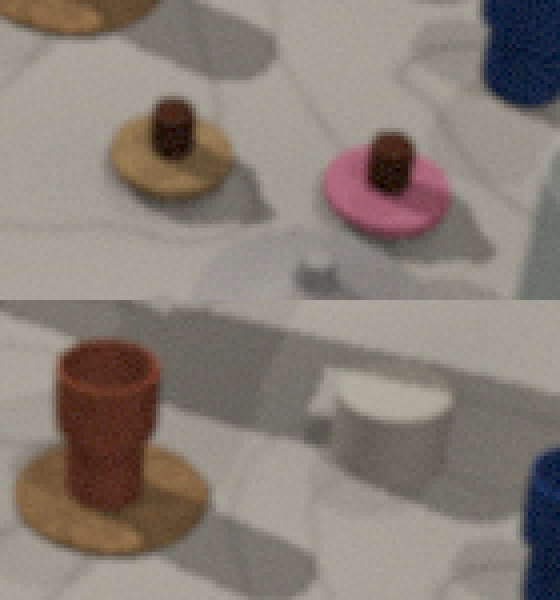

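The crop shows the pale wooden lid on the left at about (362,286) in the scene view, with the pink one to its right. I choose the pale one. Next, move above the green beaker and align the tool axes with the world.

```bash
python3 -m jog '[[1,0.03,-0.014,0,0,0,2],[1,0.08,-0.037,0.003,0,0,5],[1,0.135,-0.062,0.007,0,0,8],[1,0.19,-0.087,0.011,0,0,11],[1,0.245,-0.112,0.015,0,0,14],[1,0.295,-0.135,0.018,0,0,16.5],[1,0.33,-0.151,0.02,0,0,18.15],[1,0.343,-0.157,0.02,0,0,18.15],[1,0.343,-0.157,0.02,0,0,18.15],[1,0.343,-0.157,0.02,0,0,18.15]]'
python3 - <<'E'
from fit import *
s=bot.read_state(); print(s['time_s'],np.round(s['position'],4),np.round(s['tcp_rot'],3).tolist(),np.round(s['force'],2))
im,d=viewer.capture('wrist'); cv2.imwrite('pics/w1.png',im)
P,u,v=cloud('wrist',d); g=np.array([.4718,-.3377])
m=(np.hypot(*(P[:,:2]-g).T)<.045)&(P[:,2]>.08)&(P[:,2]<.1)
print(m.sum(), P[m][:,2].mean() if m.any() else None)
q=P[m]
if m.sum()>50:
    c,_,_=0,0,0
    (x,y),r=cv2.minEnclosingCircle((q[:,:2]*1000).astype(np.float32)); print(x,y,r, np.median(q[:,:2],axis=0))
E
```

```text
time_s: 2.45
position: [0.4709, -0.3391, 0.1791]
tcp_rot: [[1.0, -0.001, -0.0], [-0.001, -1.0, -0.001], [-0.0, 0.001, -1.0]]
force: [-0.4, -0.0, 0.2]
opening: 1.005
grasp_force: 0.0
2.45 [ 0.4709 -0.3391  0.1791] [[1.0, -0.001, -0.0], [-0.001, -1.0, -0.001], [-0.0, 0.001, -1.0]] [-0.39 -0.04  0.21]
1427 0.08842943018250685
470.7803039550781 -338.1368408203125 31.122421264648438 [ 0.46669715 -0.33819344]
```

```bash
python3 -m jog '[[1,0.0005,0,0.03,0,0,0],[1,0.0005,-0.0005,0.07,0,0,0],[1,0.0005,-0.0005,0.1,0,0,0],[1,0.0005,-0.0005,0.114,0,0,0],[1,0.0005,-0.0005,0.114,0,0,0],[0,0.0005,-0.0005,0.114,0,0,0],[0,0.0005,-0.0005,0.114,0,0,0],[0,0.0005,-0.0005,0.114,0,0,0],[0,0.0005,-0.0005,0.114,0,0,0],[0,0.0005,-0.0005,0.114,0,0,0]]'
```

```text
time_s: 3.75
position: [0.4724, -0.3372, 0.0655]
tcp_rot: [[1.0, 0.0, 0.0], [0.0, -1.0, -0.0], [0.0, 0.0, -1.0]]
force: [0.5, 0.6, 0.6]
opening: 0.513
grasp_force: 0.4
```

```bash
python3 -m jog '[[0,0,0,0,0,0,0],[0,0,0,0,0,0,0]]'
python3 - <<'E'
from fit import *
im,d=viewer.capture('wrist'); im2,d2=viewer.capture('side')
cv2.imwrite('pics/w2.png',np.hstack([cv2.resize(im,(400,300)),cv2.resize(im2[130:220,290:410],(400,300))]))
E
```

```text
time_s: 4.0
position: [0.4721, -0.3371, 0.0649]
tcp_rot: [[1.0, 0.0, -0.0], [0.0, -1.0, 0.0], [-0.0, -0.0, -1.0]]
force: [0.8, -0.3, 1.3]
opening: 0.287
grasp_force: 0.3
```

View pics/w2.png

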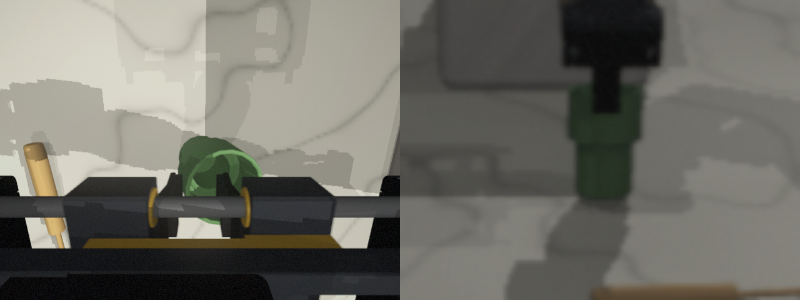

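The wrist view (left half) shows the fingers at about (172,200) and (230,200), with the green rim at about (225,185). That is off-centre, with one finger seemingly inside the rim. I'll measure before doing anything else.

```bash
python3 - <<'E'
from fit import *
s=bot.read_state(); print(s['time_s'],s['position'],s['opening'],s['grasp_force'],np.round(s['force'],2))
for cam in ['scene','side','wrist']:
    im,d=viewer.capture(cam); P,u,v=cloud(cam,d)
    hsv=cv2.cvtColor(im,cv2.COLOR_BGR2HSV)[v,u]
    m=(np.hypot(P[:,0]-.472,P[:,1]+.338)<.09)&(P[:,2]>.004)&(P[:,2]<.12)&(hsv[:,0]>45)&(hsv[:,0]<85)&(hsv[:,1]>70)
    Q=P[m]; print(cam,m.sum(),Q.min(0).round(3),Q.max(0).round(3))
    for lo,hi in [(.008,.04),(.055,.07),(.07,.085),(.084,.1)]:
        q=Q[(Q[:,2]>lo)&(Q[:,2]<hi)]
        if len(q)>10: print(lo,len(q),q[:,:2].min(0).round(4),q[:,:2].max(0).round(4))
    if cam=='wrist': cv2.imwrite('pics/w3.png',cv2.resize(im[200:400,220:460],None,fx=3,fy=3))
    if cam=='scene': cv2.imwrite('pics/s3.png',cv2.resize(im[140:230,160:300],None,fx=4,fy=4))
E
```

```text
4.1 [ 0.47218582 -0.33728398  0.06488331] 0.1964775716203218 0.2846757336646988 [0.58 0.5  0.24]
scene 544 [ 0.454 -0.388  0.01 ] [ 0.505 -0.314  0.118]
0.008 139 [ 0.4654 -0.3525] [ 0.4979 -0.3145]
0.055 92 [ 0.4621 -0.3641] [ 0.5034 -0.318 ]
0.07 131 [ 0.4535 -0.3881] [ 0.5047 -0.3232]
0.084 101 [ 0.4656 -0.3663] [ 0.504  -0.3174]
side 278 [ 0.447 -0.382  0.017] [ 0.497 -0.315  0.102]
0.008 77 [ 0.4545 -0.34  ] [ 0.4908 -0.315 ]
0.055 50 [ 0.4472 -0.3441] [ 0.4968 -0.3239]
0.07 68 [ 0.4473 -0.3821] [ 0.497  -0.3235]
0.084 34 [ 0.4478 -0.3533] [ 0.4971 -0.3264]
wrist 7840 [ 0.449 -0.396  0.011] [ 0.502 -0.319  0.119]
0.008 1318 [ 0.4547 -0.3695] [ 0.4951 -0.3188]
0.055 1189 [ 0.4486 -0.3896] [ 0.5022 -0.3261]
0.07 1703 [ 0.4604 -0.3959] [ 0.5024 -0.3287]
0.084 2279 [ 0.4622 -0.3925] [ 0.5024 -0.3295]
```

View pics/w3.png

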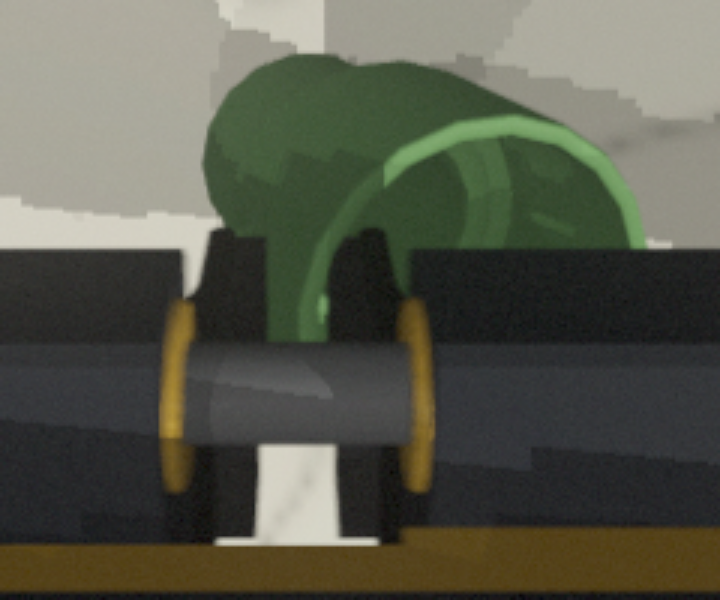

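View w1.

View pics/w1.png

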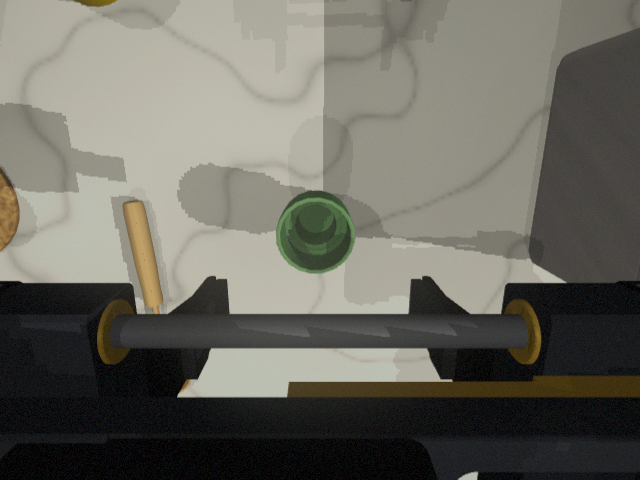

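The pre-grasp view (w1) shows the beaker at (316,235), centred between fingers at about (217,320) and (422,320), so the aim was right. I'll fit the beaker's actual pose now.

```bash
cat > pose.py <<'E'
from fit import *
HUE={'green':(45,85),'blue':(100,130),'terra':(0,12)}
def pts(col,g,rad=.09,cams=('scene','side','wrist'),zr=(.004,.3),smin=80):
    out={}
    for cam in cams:
        im,d=viewer.capture(cam); P,u,v=cloud(cam,d); h=cv2.cvtColor(im,cv2.COLOR_BGR2HSV)[v,u]
        out[cam]=P[(np.hypot(P[:,0]-g[0],P[:,1]-g[1])<rad)&(P[:,2]>zr[0])&(P[:,2]<zr[1])&(h[:,0]>=HUE[col][0])&(h[:,0]<=HUE[col][1])&(h[:,1]>smin)&(h[:,2]>30)]
    return out
PROF=np.array([[0,22],[2,24],[44,24],[50,31],[90,31],[90,27.5],[50,27.5]])/1000.
def fitpose(Q,o,t=(0,0)):
    A,B=PROF[:-1],PROF[1:]
    def f(p):
        a=np.r_[p[3:5],1]; a/=np.linalg.norm(a); d=Q-p[:3]; h=d@a; r=np.linalg.norm(d-np.outer(h,a),axis=1)
        X=np.c_[h,r][:,None]; D=B-A; s=np.clip(((X-A)*D).sum(2)/(D*D).sum(1),0,1)
        return np.linalg.norm(X-A-s[...,None]*D,axis=2).min(1)
    s=least_squares(f,np.r_[o,t],loss='soft_l1',f_scale=.002)
    return s.x,np.sqrt(np.mean(np.minimum(f(s.x),.01)**2))
E
python3 - <<'E'
from pose import *
s=bot.read_state(); print(s['time_s'],s['position'],s['opening'],s['grasp_force'],np.round(s['force'],2))
O=pts('green',[.472,-.345])
for k in ('scene','side','wrist','all'):
    Q=np.vstack(list(O.values())) if k=='all' else O[k]
    if len(Q)>3000: Q=Q[::len(Q)//2000]
    best=min((fitpose(Q,[.472,-.338,.0],(0,ty)) for ty in (0,-.3,-.7)),key=lambda r:r[1])
    print(k,len(Q),best[0].round(4),best[1].round(4))
E
```

```text
4.25 [ 0.47204408 -0.33695165  0.0648055 ] 0.06650913340413499 17.560494528879644 [-0.3   1.19 -1.66]
scene 414 [ 0.4712 -0.3454  0.0072  0.0158 -0.2267] 0.0017
side 6 [ 0.4703 -0.3701  0.012   0.0669  0.0521] 0.0011
wrist 2572 [ 0.4773 -0.3544  0.0172 -0.0895 -0.1823] 0.0018
all 2782 [ 0.4775 -0.3547  0.0156 -0.0772 -0.136 ] 0.002
```

View pics/s3.png

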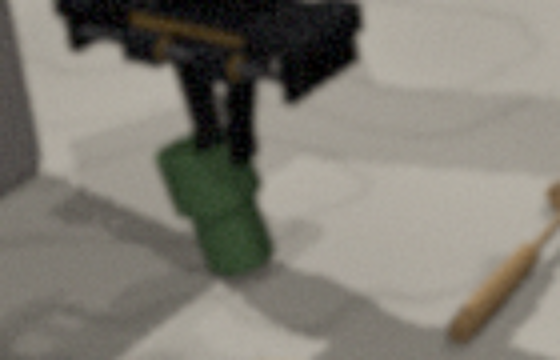

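The scene crop shows the beaker tilted, with one finger inside and one outside the wall at about (225,130). The wall is now pinched, so I'll let the grip settle and measure again.

```bash
python3 -m jog '[[0,0,0,0,0,0,0],[0,0,0,0,0,0,0],[0,0,0,0,0,0,0]]'
python3 - <<'E'
from pose import *
O=pts('green',[.472,-.345])
for k in ('scene','side','wrist'):
    Q=O[k]
    if len(Q)<20: print(k,len(Q)); continue
    if len(Q)>3000: Q=Q[::len(Q)//2000]
    best=min((fitpose(Q,[.472,-.345,.0],(0,ty)) for ty in (0,-.3)),key=lambda r:r[1])
    print(k,len(Q),best[0].round(4),best[1].round(4), Q[:,2].min().round(3))
print(bot.read_state()['opening'],bot.read_state()['grasp_force'])
E
```

```text
time_s: 4.78
position: [0.4722, -0.3373, 0.065]
tcp_rot: [[1.0, -0.0, -0.0], [-0.0, -1.0, 0.0], [-0.0, -0.0, -1.0]]
force: [-0.6, -0.1, -2.4]
opening: 0.046
grasp_force: 29.4
scene 407 [ 0.4713 -0.3628  0.0137  0.0166 -0.0216] 0.0019 0.014
side 2
wrist 2546 [ 0.4785 -0.3573  0.0172 -0.0585 -0.1299] 0.002 0.013
0.046662581394743725 29.36691642331425
```

```bash
python3 - <<'E'
from pose import *
for cam in ('scene','side','wrist'):
    im,d=viewer.capture(cam); P,u,v=cloud(cam,d); h=cv2.cvtColor(im,cv2.COLOR_BGR2HSV)[v,u]
    m=(abs(P[:,0]-.472)<.05)&(abs(P[:,1]+.36)<.05)&(P[:,2]>.002)&(P[:,2]<.13)&(h[:,0]>40)&(h[:,0]<90)&(h[:,1]>60)
    Q=P[m]; print(cam,len(Q),np.percentile(Q,[1,5,50,95,99],axis=0).round(4).tolist())
    # height profile of extent in y
    for z in np.arange(.005,.12,.01):
        q=Q[abs(Q[:,2]-z)<.005]
        if len(q)>5: print('  z%.3f n%d x %.4f..%.4f y %.4f..%.4f'%(z,len(q),*np.percentile(q[:,0],[2,98]),*np.percentile(q[:,1],[2,98])))
E
```

```text
scene 582 [[0.449, -0.3942, 0.0154], [0.4549, -0.3911, 0.02], [0.489, -0.3487, 0.073], [0.5022, -0.3349, 0.1012], [0.504, -0.3269, 0.1198]]
  z0.015 n30 x 0.4706..0.4961 y -0.3659..-0.3375
  z0.025 n49 x 0.4689..0.4965 y -0.3702..-0.3379
  z0.035 n53 x 0.4685..0.4974 y -0.3706..-0.3386
  z0.045 n48 x 0.4713..0.4975 y -0.3678..-0.3388
  z0.055 n32 x 0.4686..0.4988 y -0.3639..-0.3389
  z0.065 n61 x 0.4703..0.5047 y -0.3655..-0.3339
  z0.075 n86 x 0.4500..0.5042 y -0.3920..-0.3328
  z0.085 n97 x 0.4468..0.5030 y -0.3942..-0.3345
  z0.095 n88 x 0.4497..0.5040 y -0.3944..-0.3300
  z0.105 n23 x 0.4746..0.5036 y -0.3732..-0.3282
  z0.115 n9 x 0.4758..0.4852 y -0.3482..-0.3227
side 488 [[0.4453, -0.3936, 0.0168], [0.4492, -0.3874, 0.0218], [0.474, -0.3431, 0.0695], [0.4965, -0.3343, 0.0992], [0.4995, -0.328, 0.1046]]
  z0.015 n19 x 0.4546..0.4891 y -0.3508..-0.3370
  z0.025 n46 x 0.4537..0.4930 y -0.3530..-0.3356
  z0.035 n49 x 0.4542..0.4931 y -0.3527..-0.3374
  z0.045 n44 x 0.4543..0.4906 y -0.3538..-0.3364
  z0.055 n39 x 0.4541..0.4908 y -0.3509..-0.3373
  z0.065 n57 x 0.4470..0.4967 y -0
[... 200 characters left out ...]
8..-0.3254
wrist 6439 [[0.4545, -0.394, 0.0148], [0.4575, -0.3925, 0.0157], [0.488, -0.3665, 0.0741], [0.502, -0.34, 0.1011], [0.5023, -0.3377, 0.102]]
  z0.015 n879 x 0.4543..0.4950 y -0.3813..-0.3512
  z0.025 n479 x 0.4539..0.4955 y -0.3824..-0.3428
  z0.035 n221 x 0.4567..0.4949 y -0.3829..-0.3478
  z0.045 n136 x 0.4612..0.4790 y -0.3835..-0.3795
  z0.055 n660 x 0.4670..0.5001 y -0.3933..-0.3720
  z0.065 n583 x 0.4712..0.5023 y -0.3939..-0.3374
  z0.075 n636 x 0.4749..0.5023 y -0.3942..-0.3373
  z0.085 n705 x 0.4788..0.5023 y -0.3936..-0.3381
  z0.095 n1365 x 0.4789..0.5022 y -0.3940..-0.3382
  z0.105 n758 x 0.4709..0.5015 y -0.3781..-0.3382
  z0.115 n6 x 0.4780..0.4828 y -0.3473..-0.3340
```

The beaker is now held firmly by its wall, upright to about 1°. It hangs about 12 mm up with its centre near (0.4735, -0.3635). That is a usable grasp, so I'll lift, carry it above the terracotta beaker, and measure the offset there.

```bash
python3 -m jog '[[0,0,0,-0.02,0,0,0],[0,0,0,-0.05,0,0,0],[0,0,0,-0.085,0,0,0],[0,0,0,-0.115,0,0,0],[0,0.001,-0.02,-0.13,0,0,0],[0,0.003,-0.06,-0.13,0,0,0],[0,0.005,-0.105,-0.13,0,0,0],[0,0.007,-0.15,-0.13,0,0,0],[0,0.009,-0.195,-0.13,0,0,0],[0,0.01,-0.24,-0.13,0,0,0],[0,0.011,-0.285,-0.13,0,0,0],[0,0.012,-0.325,-0.13,0,0,0],[0,0.013,-0.355,-0.13,0,0,0],[0,0.013,-0.374,-0.13,0,0,0],[0,0.013,-0.381,-0.13,0,0,0],[0,0.013,-0.381,-0.13,0,0,0],[0,0.013,-0.381,-0.13,0,0,0]]'
cat > two.py <<'E'
import sys
from pose import *
# usage: two.py colA xA yA zA colB xB yB zB : fit held A and standing B per camera
a=sys.argv[1:]
s=bot.read_state(); print(round(s['time_s'],2),np.round(s['position'],4),'op',round(s['opening'],3),'gf',round(s['grasp_force'],1),np.round(s['force'],1))
for cam in ('scene','side'):
    im,d=viewer.capture(cam); P,u,v=cloud(cam,d); h=cv2.cvtColor(im,cv2.COLOR_BGR2HSV)[v,u]
    for i in range(0,len(a),4):
        c=a[i]; g=np.array(a[i+1:i+4],float)
        m=(np.hypot(*(P[:,:2]-g[:2]).T)<.05)&(P[:,2]>g[2]+.003)&(P[:,2]<g[2]+.105)&(h[:,0]>=HUE[c][0])&(h[:,0]<=HUE[c][1])&(h[:,1]>80)
        if m.sum()<30: print(cam,c,m.sum()); continue
        r,e=fitpose(P[m],g); print(cam,c,m.sum(),r.round(4),e.round(4))
E
python3 two.py green .487 .017 .142 terra .487 .017 .006
```

```text
time_s: 7.2
position: [0.4851, 0.0432, 0.1949]
tcp_rot: [[1.0, -0.001, -0.0], [-0.001, -1.0, -0.0], [-0.0, 0.0, -1.0]]
force: [0.2, -0.5, -2.2]
opening: 0.044
grasp_force: 29.4
7.2 [0.4851 0.0432 0.1949] op 0.044 gf 29.4 [ 0.2 -0.5 -2.2]
scene green 665 [ 0.4838  0.0178  0.1449  0.022  -0.0048] 0.0017
scene terra 867 [0.4855 0.0178 0.0081 0.0235 0.0095] 0.0011
side green 11
side terra 1041 [ 0.4877  0.0153  0.0081 -0.0026  0.028 ] 0.0012
```

```bash
sed -i "s/h\[:,1\]>80)$/h[:,1]>45)/; s/'green':(45,85)/'green':(38,95)/" two.py pose.py; python3 two.py green .487 .017 .142 terra .487 .017 .006
python3 - <<'E'
from h import *
a,_=viewer.capture('scene'); b,_=viewer.capture('side')
cv2.imwrite('pics/c4.png',np.hstack([cv2.resize(a[120:270,270:420],(400,400),interpolation=3),cv2.resize(b[130:290,270:430],(400,400),interpolation=3)]))
E
```

```text
7.3 [0.4853 0.043  0.195 ] op 0.044 gf 29.4 [ 0.3 -0.  -2. ]
scene green 943 [ 0.484   0.018   0.145   0.024  -0.0296] 0.0019
scene terra 896 [0.4855 0.0177 0.0082 0.0261 0.0073] 0.0012
side green 912 [ 0.4861  0.0151  0.1445 -0.004   0.0089] 0.0017
side terra 1058 [0.4874 0.0156 0.0088 0.0109 0.031 ] 0.0013
```

View pics/c4.png

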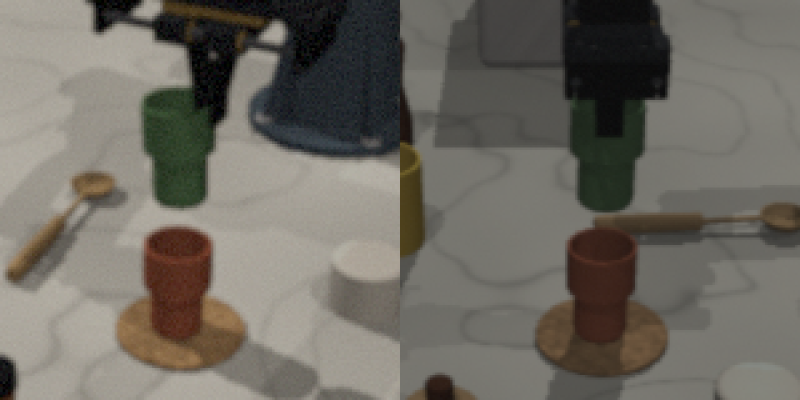

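Both halves show the green beaker upright above the terracotta one, green at (178,145) and (607,150). The offset is about 1.5 mm in x with a slight lean. I'll correct that while lowering to just above the seat.

```bash
python3 -m jog '[[0,0.0015,-0.001,0,-1.2,0,0],[0,0.0015,-0.001,0.015,-1.2,0,0],[0,0.0015,-0.001,0.035,-1.2,0,0],[0,0.0015,-0.001,0.05,-1.2,0,0],[0,0.0015,-0.001,0.062,-1.2,0,0],[0,0.0015,-0.001,0.072,-1.2,0,0],[0,0.0015,-0.001,0.078,-1.2,0,0],[0,0.0015,-0.001,0.081,-1.2,0,0],[0,0.0015,-0.001,0.082,-1.2,0,0]]'; python3 two.py green .487 .017 .06
```

```text
time_s: 8.62
position: [0.4869, 0.0446, 0.1131]
tcp_rot: [[1.0, -0.0, 0.0], [-0.0, -1.0, -0.021], [0.0, 0.021, -1.0]]
force: [-0.0, 0.4, -2.1]
opening: 0.045
grasp_force: 29.4
8.62 [0.4869 0.0446 0.1131] op 0.045 gf 29.4 [-0.   0.4 -2.1]
scene green 632 [ 0.4851  0.0209  0.0635  0.029  -0.0476] 0.0018
side green 474 [ 0.4883  0.0128  0.0628 -0.0074  0.0748] 0.0016
```

```bash
python3 -m jog '[[0,0,0,0.001,0,0,0],[0,0,0,0.002,0,0,0],[0,0,0,0.003,0,0,0],[0,0,0,0.0035,0,0,0],[0,0,0,0.0035,0,0,0]]';python3 -m jog '[[0,0,0,0.0005,0,0,0],[0,0,0,0.001,0,0,0],[0,0,0,0.0015,0,0,0],[0,0,0,0.0015,0,0,0]]'
```

```text
time_s: 9.35
position: [0.4877, 0.045, 0.1105]
tcp_rot: [[1.0, -0.0, 0.002], [-0.0, -1.0, -0.02], [0.002, 0.02, -1.0]]
force: [0.3, 2.5, 5.1]
opening: 0.045
grasp_force: 29.7
time_s: 9.85
position: [0.4885, 0.0455, 0.1101]
tcp_rot: [[1.0, -0.001, 0.005], [-0.001, -1.0, -0.02], [0.005, 0.02, -1.0]]
force: [-1.0, 5.5, 13.3]
opening: 0.043
grasp_force: 30.1
```

```bash
python3 two.py green .487 .017 .056; python3 - <<'E'
from pose import *
for cam in ('scene','side','wrist'):
    im,d=viewer.capture(cam); P,u,v=cloud(cam,d); h=cv2.cvtColor(im,cv2.COLOR_BGR2HSV)[v,u]
    m=(np.hypot(P[:,0]-.487,P[:,1]-.017)<.036)&(h[:,1]>45)
    G=P[m&(h[:,0]>38)&(h[:,0]<95)&(P[:,2]>.09)]; T=P[m&((h[:,0]<14))&(P[:,2]>.05)]
    print(cam,'green z 1,3,97,99%',np.percentile(G[:,2],[1,3,97,99]).round(4),'terra top',np.percentile(T[:,2],[97,99]).round(4) if len(T) else 0)
E
```

```text
9.85 [0.4885 0.0455 0.1101] op 0.043 gf 30.1 [-1.   5.5 13.3]
scene green 609 [ 0.4864  0.0237  0.0603  0.0278 -0.0708] 0.0017
side green 432 [ 0.4896  0.013   0.0599 -0.0163  0.0703] 0.0016
scene green z 1,3,97,99% [0.0978 0.1025 0.474  0.4894] terra top [0.3341 0.3623]
side green z 1,3,97,99% [0.0962 0.0972 0.1462 0.1471] terra top [0.0974 0.0986]
wrist green z 1,3,97,99% [0.0966 0.1051 0.253  0.2542] terra top [0.2531 0.2544]
```

```bash
python3 -m jog '[[0,0,0,-0.001,0,0,0],[0,0,0,-0.001,0,0,0],[0.1,0,0,-0.001,0,0,0],[0.15,0,0,-0.001,0,0,0],[0.2,0,0,-0.001,0,0,0],[0.2,0,0,-0.001,0,0,0]]'; python3 two.py green .487 .017 .056
```

```text
time_s: 10.85
position: [0.4865, 0.0444, 0.1088]
tcp_rot: [[1.0, 0.0, -0.001], [0.0, -1.0, -0.021], [-0.001, 0.021, -1.0]]
force: [0.7, -0.0, -0.3]
opening: 0.193
grasp_force: 0.0
10.85 [0.4865 0.0444 0.1088] op 0.193 gf 0.0 [ 0.7 -0.  -0.3]
scene green 621 [ 0.4852  0.0211  0.0593  0.0298 -0.0269] 0.0026
side green 421 [ 0.4893  0.0127  0.0612 -0.0172  0.103 ] 0.002
```

```bash
python3 -m jog '[[0.2,0,0,-0.004,0,0,0],[0.2,0,0,-0.012,0,0,0],[0.2,0,0,-0.02,0,0,0]]' && python3 -m jog '[[0.2,0,0,-0.02,0,0,0],[0.2,0,0,-0.045,0,0,0],[0.2,0,0,-0.07,0.6,0,0],[0.4,0,-0.01,-0.09,1.2,0,0],[0.6,0,-0.02,-0.1,1.2,0,0],[0.8,0,-0.02,-0.1,1.2,0,0]]'; python3 two.py green .487 .017 .056 terra .487 .017 .006
```

```text
time_s: 11.32
position: [0.4869, 0.045, 0.1298]
tcp_rot: [[1.0, 0.0, 0.0], [0.0, -1.0, -0.021], [0.0, 0.021, -1.0]]
force: [0.8, 0.3, 0.1]
opening: 0.198
grasp_force: 0.0
time_s: 12.08
position: [0.487, 0.0677, 0.2293]
tcp_rot: [[1.0, 0.001, 0.002], [0.001, -1.0, -0.0], [0.002, 0.0, -1.0]]
force: [0.5, -0.8, -0.3]
opening: 0.455
grasp_force: 0.0
12.07 [0.487  0.0677 0.2293] op 0.455 gf 0.0 [ 0.5 -0.8 -0.3]
scene green 654 [0.487  0.0182 0.0578 0.0162 0.0118] 0.0011
scene terra 651 [ 0.4853  0.018   0.0084  0.0368 -0.0081] 0.0012
side green 781 [0.4882 0.0158 0.0582 0.0056 0.0416] 0.0011
side terra 763 [0.4873 0.0152 0.0088 0.0137 0.0399] 0.0013
```

Green is seated 49.5 mm above terracotta and upright. Now the blue beaker: I'll go above it fully open, check, and close in stages this time.

```bash
python3 -m jog '[[1,-0.002,-0.02,0,0,0,0],[1,-0.006,-0.06,0.01,0,0,0],[1,-0.011,-0.105,0.02,0,0,0],[1,-0.016,-0.15,0.03,0,0,0],[1,-0.02,-0.19,0.04,0,0,0],[1,-0.0235,-0.215,0.05,0,0,0],[1,-0.0235,-0.225,0.05,0,0,0],[1,-0.0235,-0.225,0.05,0,0,0],[1,-0.0235,-0.225,0.05,0,0,0]]'
python3 - <<'E'
from pose import *
s=bot.read_state(); print(s['time_s'],np.round(s['position'],4),s['opening'])
im,d=viewer.capture('wrist'); P,u,v=cloud('wrist',d); h=cv2.cvtColor(im,cv2.COLOR_BGR2HSV)[v,u]
q=P[(np.hypot(P[:,0]-.4635,P[:,1]-.2927)<.045)&(P[:,2]>.08)&(P[:,2]<.1)]
(x,y),r=cv2.minEnclosingCircle((q[:,:2]*1000).astype(np.float32)); print(x,y,r,q[:,2].mean())
E
python3 two.py blue .4635 .2927 0
```

```text
time_s: 13.3
position: [0.4636, 0.2911, 0.1788]
tcp_rot: [[1.0, -0.001, 0.0], [-0.001, -1.0, -0.0], [0.0, 0.0, -1.0]]
force: [-0.3, 0.8, 0.5]
opening: 1.001
grasp_force: 0.0
13.3 [0.4636 0.2911 0.1788] 1.0006793798529627
463.3263244628906 291.94989013671875 30.892881393432617 0.08856491037951923
13.35 [0.4637 0.2911 0.1789] op 0.999 gf 0.0 [-0.3 -0.3 -0.8]
scene blue 1023 [0.4622 0.2938 0.0022 0.0203 0.003 ] 0.0011
side blue 1592 [0.464  0.2915 0.0039 0.0052 0.0164] 0.0012
```

```bash
python3 -m jog '[[1,0,-0.001,0.03,0,0,0],[1,0,-0.001,0.06,0,0,0],[1,0,-0.001,0.085,0,0,0],[1,0,-0.001,0.103,0,0,0],[1,0,-0.001,0.112,0,0,0],[1,0,-0.001,0.114,0,0,0],[1,0,-0.001,0.114,0,0,0]]'; python3 two.py blue .4635 .2927 0; python3 -m jog '[[0.8,0,0,0,0,0,0],[0.75,0,0,0,0,0,0],[0.75,0,0,0,0,0,0],[0.73,0,0,0,0,0,0]]';python3 two.py blue .4635 .2927 0
```

```text
time_s: 14.32
position: [0.4638, 0.2932, 0.0652]
tcp_rot: [[1.0, -0.0, 0.001], [-0.0, -1.0, 0.0], [0.001, -0.0, -1.0]]
force: [-0.4, -0.3, -1.0]
opening: 1.0
grasp_force: 0.0
14.32 [0.4638 0.2932 0.0652] op 1.0 gf 0.0 [-0.4 -0.3 -1. ]
scene blue 1006 [ 0.4621  0.2939  0.003   0.0339 -0.0041] 0.0011
side blue 956 [0.4641 0.2914 0.0016 0.0009 0.0104] 0.0012
time_s: 14.92
position: [0.4633, 0.2931, 0.0647]
tcp_rot: [[1.0, 0.0, 0.0], [0.0, -1.0, 0.0], [0.0, -0.0, -1.0]]
force: [0.5, 0.3, 0.1]
opening: 0.747
grasp_force: 0.0
14.93 [0.4633 0.2931 0.0647] op 0.747 gf 0.0 [0.5 0.3 0.1]
scene blue 1021 [0.4621 0.2934 0.0037 0.0277 0.0069] 0.0012
side blue 1037 [ 0.4642  0.2914  0.0032 -0.0012  0.019 ] 0.0019
```

```bash
python3 -m jog '[[0.71,0,0,0,0,0,0],[0.69,0,0,0,0,0,0],[0.67,0,0,0,0,0,0],[0.65,0,0,0,0,0,0]]';python3 two.py blue .4635 .2927 0
```

```text
time_s: 15.52
position: [0.4634, 0.2934, 0.0647]
tcp_rot: [[1.0, -0.0, 0.0], [-0.0, -1.0, 0.0], [0.0, -0.0, -1.0]]
force: [0.1, 0.9, 0.3]
opening: 0.683
grasp_force: 30.0
15.53 [0.4634 0.2934 0.0647] op 0.683 gf 30.0 [0.1 0.9 0.3]
scene blue 1031 [ 0.4626  0.2937  0.0047  0.0218 -0.0056] 0.0013
side blue 1040 [0.4642 0.2911 0.0032 0.0013 0.0198] 0.0016
```

Properly gripped at 30 N with an opening of 0.683. Lift and carry to above the tower.

```bash
python3 -m jog '[[0.6,0,0,-0.01,0,0,0],[0.6,0,0,-0.04,0,0,0],[0.6,0,0,-0.08,0,0,0],[0.6,0,0,-0.12,0,0,0],[0.6,0,0,-0.155,0,0,0],[0.6,0.001,0.01,-0.173,0,0,0],[0.6,0.004,0.04,-0.175,0,0,0],[0.6,0.008,0.08,-0.175,0,0,0],[0.6,0.012,0.125,-0.175,0,0,0],[0.6,0.016,0.17,-0.175,0,0,0],[0.6,0.019,0.21,-0.175,0,0,0],[0.6,0.022,0.245,-0.175,0,0,0],[0.6,0.024,0.268,-0.175,0,0,0],[0.6,0.024,0.2755,-0.175,0,0,0],[0.6,0.024,0.2755,-0.175,0,0,0],[0.6,0.024,0.2755,-0.175,0,0,0]]'; python3 two.py blue .4876 .017 .175 green .4876 .017 .056
```

```text
time_s: 17.62
position: [0.4868, 0.0185, 0.2396]
tcp_rot: [[1.0, 0.001, -0.001], [0.001, -1.0, 0.0], [-0.001, -0.0, -1.0]]
force: [1.2, -0.2, -2.1]
opening: 0.678
grasp_force: 30.0
17.62 [0.4868 0.0185 0.2396] op 0.678 gf 30.0 [ 1.2 -0.2 -2.1]
scene blue 1037 [0.4862 0.018  0.1796 0.0221 0.0081] 0.0014
scene green 651 [0.4872 0.0181 0.0579 0.0088 0.0124] 0.0011
side blue 1088 [0.4879 0.0161 0.1796 0.021  0.0451] 0.0015
side green 786 [0.4878 0.0157 0.0589 0.0117 0.047 ] 0.0012
```

```bash
python3 -m jog '[[0.6,0.0005,0,0.01,0,0,0],[0.6,0.0005,0,0.025,0,0,0],[0.6,0.0005,0,0.04,0,0,0],[0.6,0.0005,0,0.052,0,0,0],[0.6,0.0005,0,0.06,0,0,0],[0.6,0.0005,0,0.065,0,0,0],[0.6,0.0005,0,0.066,0,0,0],[0.6,0.0005,0,0.066,0,0,0]]' && python3 -m jog '[[0.6,0,0,0.001,0,0,0],[0.6,0,0,0.002,0,0,0],[0.6,0,0,0.003,0,0,0],[0.6,0,0,0.003,0,0,0]]' && python3 -m jog '[[0.6,0,0,0.0005,0,0,0],[0.6,0,0,0.001,0,0,0],[0.6,0,0,0.0015,0,0,0],[0.6,0,0,0.0015,0,0,0]]'; python3 two.py blue .4876 .017 .106 green .4876 .017 .056
```

```text
time_s: 18.73
position: [0.488, 0.0175, 0.1739]
tcp_rot: [[1.0, 0.0, 0.001], [0.0, -1.0, -0.0], [0.001, 0.0, -1.0]]
force: [-0.3, 0.5, -2.0]
opening: 0.677
grasp_force: 30.0
time_s: 19.23
position: [0.4878, 0.0176, 0.1706]
tcp_rot: [[1.0, -0.0, 0.0], [-0.0, -1.0, 0.0], [0.0, -0.0, -1.0]]
force: [-0.6, -0.0, -1.8]
opening: 0.68
grasp_force: 30.0
time_s: 19.73
position: [0.4888, 0.0174, 0.1704]
tcp_rot: [[1.0, 0.0, 0.003], [0.0, -1.0, -0.001], [0.003, 0.001, -1.0]]
force: [-0.5, -1.0, 7.7]
opening: 0.679
grasp_force: 30.0
19.73 [0.4888 0.0174 0.1704] op 0.679 gf 30.0 [-0.5 -1.   7.7]
scene blue 720 [ 0.4868  0.0188  0.1105  0.047  -0.0064] 0.0013
scene green 439 [0.4867 0.0182 0.0581 0.0141 0.0318] 0.0011
side blue 711 [0.4885 0.013  0.1106 0.0039 0.0738] 0.0016
side green 526 [0.4879 0.0149 0.0587 0.0039 0.0448] 0.0012
```

```bash
python3 -m jog '[[0.6,0,0,-0.0005,0,0,0],[0.7,0,0,-0.0005,0,0,0],[0.75,0,0,-0.0005,0,0,0],[0.8,0,0,-0.0005,0,0,0],[0.85,0,0,-0.001,0,0,0],[0.9,0,0,-0.001,0,0,0]]' && python3 -m jog '[[0.9,0,0,-0.01,0,0,0],[0.9,0,0,-0.03,0,0,0],[1,0,0,-0.055,0,0,0],[1,0,0,-0.08,0,0,0],[1,0,0,-0.08,0,0,0]]'; python3 two.py blue .4876 .017 .106 green .4876 .017 .056 terra .487 .017 .006
```

```text
time_s: 20.58
position: [0.4877, 0.0176, 0.1699]
tcp_rot: [[1.0, -0.0, -0.0], [-0.0, -1.0, 0.0], [-0.0, -0.0, -1.0]]
force: [-0.8, 0.5, 0.5]
opening: 0.872
grasp_force: 0.0
time_s: 21.2
position: [0.4894, 0.0173, 0.2524]
tcp_rot: [[1.0, 0.0, 0.006], [0.0, -1.0, -0.001], [0.006, 0.001, -1.0]]
force: [-0.6, 0.6, 0.3]
opening: 0.998
grasp_force: 0.0
21.2 [0.4894 0.0173 0.2524] op 0.998 gf 0.0 [-0.6  0.6  0.3]
scene blue 693 [0.4869 0.0169 0.108  0.0257 0.0143] 0.0011
scene green 446 [0.4863 0.0181 0.0578 0.0138 0.0179] 0.0012
scene terra 657 [0.4859 0.0176 0.0076 0.0152 0.0098] 0.0012
side blue 871 [0.4893 0.0141 0.1077 0.0051 0.0433] 0.0011
side green 521 [ 0.4881  0.0148  0.0587 -0.0007  0.0466] 0.0011
side terra 756 [0.4877 0.0155 0.008  0.0011 0.0296] 0.0013
```

Blue is seated (undersides at 0.108, 0.058 and 0.008, an even 50 mm apart). On to the lid, first checking that the space around it is clear for the gripper body.

```bash
python3 -m jog '[[1,0.01,-0.01,-0.01,0,0,0],[0.8,0.035,-0.034,0,0,0,0],[0.6,0.065,-0.062,0.01,0,0,0],[0.6,0.095,-0.09,0.04,0,0,0],[0.6,0.118,-0.112,0.07,0,0,0],[0.6,0.131,-0.123,0.1,0,0,0],[0.6,0.133,-0.1255,0.12,0,0,0],[0.6,0.133,-0.1255,0.12,0,0,0],[0.6,0.133,-0.1255,0.12,0,0,0]]'
python3 - <<'E'
from pose import *
s=bot.read_state(); print(s['time_s'],np.round(s['position'],4),s['opening'])
P0=np.vstack([cloud(c,np.load(f'{c}0.npy'))[0] for c in ('scene','side')])
q=P0[(P0[:,2]>.06)&(P0[:,2]<.3)&(P0[:,0]>.55)&(P0[:,0]<.72)&(P0[:,1]>0)&(P0[:,1]<.3)]; print('near pts',len(q), q.min(0) if len(q) else '', q.max(0) if len(q) else '')
im,d=viewer.capture('wrist'); P,u,v=cloud('wrist',d)
for lo,hi,rad in ((.036,.052,.02),(.01,.024,.042)):
    q=P[(np.hypot(P[:,0]-.622,P[:,1]-.143)<rad)&(P[:,2]>lo)&(P[:,2]<hi)]
    if len(q)>20: (x,y),r=cv2.minEnclosingCircle((q[:,:2]*1000).astype(np.float32)); print(len(q),x,y,r,np.median(q[:,2]))
E
```

```text
time_s: 22.42
position: [0.621, 0.1428, 0.1311]
tcp_rot: [[1.0, -0.0, 0.001], [-0.0, -1.0, -0.0], [0.001, 0.0, -1.0]]
force: [-0.3, 0.0, 1.0]
opening: 0.599
grasp_force: 0.0
22.425 [0.621  0.1428 0.1311] 0.5991361292666932
near pts 0  
730 621.4926147460938 142.12721252441406 11.82930850982666 0.04443858765799799
3762 621.3694458007812 142.11611938476562 32.926753997802734 0.016686764619044947
```

```bash
python3 -m jog '[[0.6,0.0005,0,0.025,0,0,0],[0.6,0.0005,0,0.055,0,0,0],[0.6,0.0005,0,0.08,0,0,0],[0.6,0.0005,0,0.094,0,0,0],[0.6,0.0005,0,0.1,0,0,0],[0.6,0.0005,0,0.101,0,0,0],[0.6,0.0005,0,0.101,0,0,0],[0.45,0.0005,0,0.101,0,0,0],[0.36,0.0005,0,0.101,0,0,0]]' && python3 -m jog '[[0.33,0,0,0,0,0,0],[0.31,0,0,0,0,0,0],[0.29,0,0,0,0,0,0],[0.27,0,0,0,0,0,0],[0.24,0,0,0,0,0,0],[0.2,0,0,0,0,0,0],[0.18,0,0,0,0,0,0]]'
```

```text
time_s: 23.6
position: [0.6215, 0.1432, 0.0296]
tcp_rot: [[1.0, 0.0, 0.001], [0.0, -1.0, 0.0], [0.001, -0.0, -1.0]]
force: [-0.6, -0.4, 0.7]
opening: 0.452
grasp_force: 0.0
time_s: 24.48
position: [0.6212, 0.1431, 0.0291]
tcp_rot: [[1.0, 0.0, -0.0], [0.0, -1.0, 0.0], [-0.0, -0.0, -1.0]]
force: [-0.2, -1.4, -0.9]
opening: 0.193
grasp_force: 0.0
```

The opening is past the knob width with no grip force, so I need to see where the lid is.

```bash
python3 - <<'E'
from pose import *
s=bot.read_state(); print(s['time_s'],np.round(s['position'],4),s['opening'],s['grasp_force'])
a,_=viewer.capture('scene'); b,_=viewer.capture('side'); w,_=viewer.capture('wrist')
cv2.imwrite('pics/c5.png',np.hstack([cv2.resize(a[230:320,310:430],(260,195),interpolation=3),cv2.resize(b[240:350,240:350],(260,195),interpolation=3),cv2.resize(w[130:330,190:460],(270,195))]))
cv2.imwrite('pics/c5.png',np.vstack([cv2.resize(cv2.imread('pics/c5.png')[:,:520],(800,300)),cv2.resize(w[130:400,140:500],(800,300))]))
E
```

```text
24.475 [0.6212 0.1431 0.0291] 0.19295276116000704 0.0
```

View pics/c5.png

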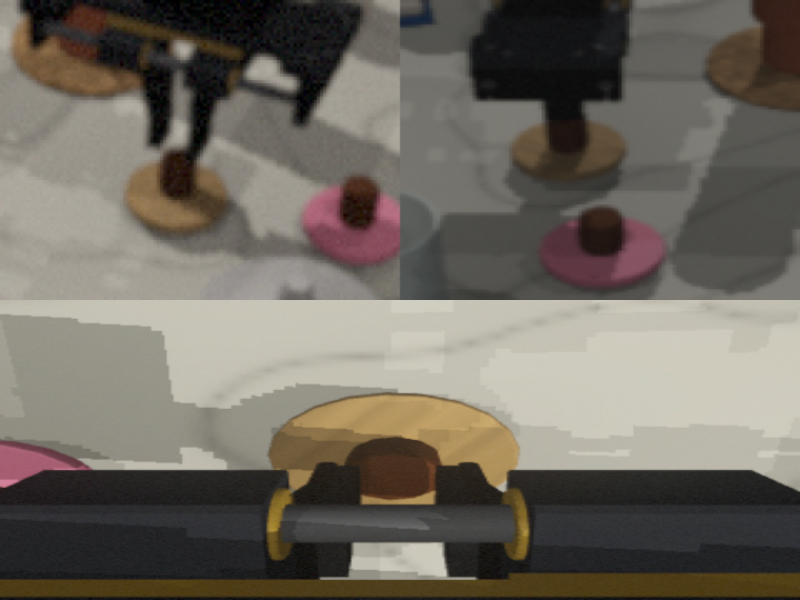

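The lid is still in place, with its knob at (178,175) in the scene crop, but the fingertips seem to end near the top of the knob, higher than stated. I'll measure the fingertip height from depth.

```bash
python3 - <<'E'
from pose import *
s=bot.read_state(); print(np.round(s['position'],4),s['opening'],s['joint_positions'])
for cam in ('scene','side','wrist'):
    im,d=viewer.capture(cam); P,u,v=cloud(cam,d); hs=cv2.cvtColor(im,cv2.COLOR_BGR2HSV)[v,u]
    m=(abs(P[:,0]-.621)<.035)&(abs(P[:,1]-.143)<.05)&(P[:,2]>.02)&(P[:,2]<.13)&(hs[:,2]<60)
    Q=P[m]
    for z in np.arange(.02,.13,.008):
        k=abs(Q[:,2]-z)<.004; q=Q[k]
        if len(q)>3: print(cam,'z%.3f n%d x %.3f..%.3f y %.3f..%.3f'%(z,len(q),q[:,0].min(),q[:,0].max(),q[:,1].min(),q[:,1].max()), 'sat',np.median(hs[m][k][:,1]))
E
```

```text
[0.6212 0.1431 0.0291] 0.18342975327316918 [ 2.94317027e+00  4.35849299e+01  8.71440209e+01 -1.57151319e-03
  4.92695313e+01  9.29439570e+01]
scene z0.020 n8 x 0.622..0.634 y 0.144..0.155 sat 157.5
scene z0.028 n26 x 0.623..0.634 y 0.140..0.156 sat 179.5
scene z0.036 n26 x 0.622..0.634 y 0.139..0.155 sat 164.0
scene z0.044 n47 x 0.618..0.635 y 0.138..0.156 sat 177.0
scene z0.060 n31 x 0.611..0.634 y 0.130..0.160 sat 46.0
scene z0.068 n37 x 0.613..0.634 y 0.130..0.161 sat 68.0
scene z0.076 n29 x 0.617..0.633 y 0.129..0.161 sat 53.0
scene z0.084 n28 x 0.619..0.634 y 0.129..0.163 sat 99.5
scene z0.092 n43 x 0.614..0.634 y 0.123..0.165 sat 49.0
scene z0.100 n64 x 0.612..0.635 y 0.123..0.166 sat 66.5
scene z0.108 n27 x 0.618..0.634 y 0.121..0.166 sat 113.0
scene z0.116 n10 x 0.615..0.633 y 0.125..0.131 sat 72.5
scene z0.124 n11 x 0.613..0.636 y 0.129..0.131 sat 80.0
side z0.020 n14 x 0.610..0.630 y 0.145..0.155 sat 114.0
side z0.028 n33 x 0.610..0.630 y 0.147..0.157 sat 113.0
side z0.036 n33 x 0.612..0.629 y 0.145..0.156 sat 114.0
side z0.044 n37 x 0.611..0.632 y 0.142..0.156 sat 111.0
si
[... 260 characters left out ...]
.0.153 sat 114.0
wrist z0.036 n105 x 0.623..0.633 y 0.138..0.154 sat 117.0
wrist z0.044 n94 x 0.614..0.633 y 0.137..0.153 sat 128.5
wrist z0.052 n99 x 0.614..0.633 y 0.125..0.158 sat 83.0
wrist z0.060 n317 x 0.617..0.633 y 0.124..0.158 sat 75.0
wrist z0.068 n337 x 0.619..0.633 y 0.124..0.158 sat 74.0
wrist z0.076 n438 x 0.623..0.633 y 0.123..0.159 sat 70.5
wrist z0.084 n461 x 0.628..0.633 y 0.123..0.159 sat 64.0
wrist z0.092 n137 x 0.613..0.633 y 0.124..0.158 sat 58.0
wrist z0.100 n897 x 0.611..0.625 y 0.128..0.154 sat 28.0
wrist z0.108 n192 x 0.613..0.630 y 0.128..0.154 sat 52.0
wrist z0.116 n232 x 0.619..0.635 y 0.128..0.154 sat 55.0
wrist z0.124 n247 x 0.624..0.656 y 0.128..0.154 sat 57.0
```

The fingertips are really at about 0.051 m while the TCP reads 0.029. They sit some 32 mm further back than stated, which explains the green slip as well. So I'll open, go 29 mm lower, and close.

```bash
python3 -m jog '[[0.4,0,0,-0.01,0,0,0],[0.6,0,0,-0.01,0,0,0],[0.6,0,0,-0.01,0,0,0],[0.6,0,0,-0.01,0,0,0],[0.6,0,0,-0.005,0,0,0],[0.6,0,0,0.005,0,0,0],[0.6,0,0,0.015,0,0,0],[0.6,0,0,0.023,0,0,0],[0.6,0,0,0.027,0,0,0],[0.6,0,0,0.029,0,0,0],[0.6,0,0,0.029,0,0,0]]' && python3 -m jog '[[0.45,0,0,0,0,0,0],[0.36,0,0,0,0,0,0],[0.33,0,0,0,0,0,0],[0.3,0,0,0,0,0,0],[0.27,0,0,0,0,0,0],[0.24,0,0,0,0,0,0],[0.2,0,0,0,0,0,0],[0.2,0,0,0,0,0,0]]'
```

```text
time_s: 26.15
position: [0.6213, 0.1431, 0.0001]
tcp_rot: [[1.0, -0.0, 0.0], [-0.0, -1.0, 0.0], [0.0, -0.0, -1.0]]
force: [-0.1, 0.5, -0.4]
opening: 0.598
grasp_force: 0.0
time_s: 27.15
position: [0.6213, 0.1433, 0.0002]
tcp_rot: [[1.0, -0.0, 0.0], [-0.0, -1.0, 0.0], [0.0, -0.0, -1.0]]
force: [-0.8, 0.7, 1.3]
opening: 0.265
grasp_force: 30.0
```

```bash
python3 -m jog '[[0.2,0,0,-0.01,0,0,0],[0.2,0,0,-0.04,0,0,0],[0.2,0,0,-0.08,0,0,0],[0.2,0,0,-0.125,0,0,0],[0.2,0,0,-0.17,0,0,0],[0.2,0,0,-0.205,0,0,0],[0.2,-0.005,0.005,-0.225,0,0,0],[0.2,-0.025,0.0235,-0.23,0,0,0],[0.2,-0.05,0.047,-0.23,0,0,0],[0.2,-0.08,0.075,-0.23,0,0,0],[0.2,-0.105,0.099,-0.23,0,0,0],[0.2,-0.123,0.116,-0.23,0,0,0],[0.2,-0.132,0.1245,-0.23,0,0,0],[0.2,-0.1335,0.1256,-0.23,0,0,0],[0.2,-0.1335,0.1256,-0.23,0,0,0],[0.2,-0.1335,0.1256,-0.23,0,0,0]]'
cat > lid.py <<'E'
from pose import *
s=bot.read_state(); print(round(s['time_s'],2),np.round(s['position'],4),s['opening'],s['grasp_force'],np.round(s['force'],1))
z0=s['position'][2]
for cam in ('scene','side'):
    im,d=viewer.capture(cam); P,u,v=cloud(cam,d); h=cv2.cvtColor(im,cv2.COLOR_BGR2HSV)[v,u]
    near=np.hypot(P[:,0]-.488,P[:,1]-.017)<.045
    L=P[near&(P[:,2]>z0-.01)&(P[:,2]<z0+.03)&(h[:,0]>8)&(h[:,0]<28)&(h[:,1]>50)&(h[:,2]>60)]
    B=P[near&(P[:,2]>.16)&(P[:,2]<.2)&(h[:,0]>100)&(h[:,0]<130)&(h[:,1]>80)]
    for n,Q in (('lid',L),('blue',B)):
        if len(Q)<15: print(cam,n,len(Q)); continue
        (x,y),r=cv2.minEnclosingCircle((Q[:,:2]*1000).astype(np.float32)); print(cam,n,len(Q),'circ',np.round([x,y,r],1),'z',np.percentile(Q[:,2],[5,50,95]).round(4))
    Lo=L[L[:,2]<z0+.02]; C=np.linalg.inv(viewer.camera_info(cam)['world_to_cam'])[:2,3]; g=np.array([.488,.017]); w=(C-g)/np.linalg.norm(C-g)
    c=axis(L[(L[:,:2]-g)@w>.018],g,.033,(z0+.007,z0+.015)); print('disc edge',c)
E
python3 lid.py
```

```text
time_s: 29.15
position: [0.4884, 0.0179, 0.2301]
tcp_rot: [[1.0, 0.001, 0.0], [0.001, -1.0, 0.0], [0.0, -0.0, -1.0]]
force: [0.4, 0.3, -1.8]
opening: 0.269
grasp_force: 30.0
29.15 [0.4884 0.0179 0.2301] 0.26878961155153 29.999856054782867 [ 0.4  0.3 -1.8]
scene lid 300 circ [489.5  20.5  33.4] z [0.2338 0.2464 0.2481]
scene blue 592 circ [489.3  18.1  33.3] z [0.1633 0.1819 0.1961]
disc edge (array([0.48726704, 0.01716242]), 67)
side lid 171 circ [488.6  16.2  33.2] z [0.2419 0.2469 0.2482]
side blue 723 circ [488.4  17.7  33.8] z [0.1634 0.1822 0.1964]
disc edge (None, 3)
```

The lid is aligned over the blue rim to within about 1 mm. Lowering it slowly.

```bash
python3 -m jog '[[0.2,0,0,0.008,0,0,0],[0.2,0,0,0.018,0,0,0],[0.2,0,0,0.025,0,0,0],[0.2,0,0,0.03,0,0,0],[0.2,0,0,0.034,0,0,0],[0.2,0,0,0.037,0,0,0],[0.2,0,0,0.038,0,0,0],[0.2,0,0,0.038,0,0,0]]' && python3 -m jog '[[0.2,0,0,0.001,0,0,0],[0.2,0,0,0.002,0,0,0],[0.2,0,0,0.003,0,0,0],[0.2,0,0,0.003,0,0,0]]' && python3 -m jog '[[0.2,0,0,0.0005,0,0,0],[0.2,0,0,0.001,0,0,0],[0.2,0,0,0.0015,0,0,0],[0.2,0,0,0.0015,0,0,0]]'; python3 lid.py
```

```text
time_s: 30.25
position: [0.4878, 0.0175, 0.1922]
tcp_rot: [[1.0, 0.0, 0.0], [0.0, -1.0, -0.0], [0.0, 0.0, -1.0]]
force: [-0.3, -0.6, -0.2]
opening: 0.265
grasp_force: 30.0
time_s: 30.75
position: [0.4877, 0.0175, 0.189]
tcp_rot: [[1.0, -0.0, -0.0], [-0.0, -1.0, 0.0], [-0.0, -0.0, -1.0]]
force: [-0.1, -0.0, -1.3]
opening: 0.27
grasp_force: 30.0
time_s: 31.25
position: [0.4881, 0.0174, 0.1881]
tcp_rot: [[1.0, -0.0, 0.001], [-0.0, -1.0, -0.0], [0.001, 0.0, -1.0]]
force: [-0.9, 1.5, 3.5]
opening: 0.269
grasp_force: 30.0
31.25 [0.4881 0.0174 0.1881] 0.2691577761798287 30.00061869621277 [-0.9  1.5  3.5]
scene lid 273 circ [491.   18.2  33.3] z [0.1992 0.2046 0.2063]
scene blue 334 circ [501.8  25.5  26.9] z [0.1619 0.1773 0.1921]
disc edge (array([0.48716929, 0.017088  ]), 56)
side lid 177 circ [488.7  18.   32.5] z [0.2034 0.2053 0.2069]
side blue 414 circ [489.   29.4  28.1] z [0.1617 0.1777 0.1929]
disc edge (None, 2)
```

Contact at exactly the seated height. Release, rise, and retreat clear.

```bash
python3 -m jog '[[0.2,0,0,-0.0005,0,0,0],[0.3,0,0,-0.0005,0,0,0],[0.4,0,0,-0.0005,0,0,0],[0.5,0,0,-0.0005,0,0,0],[0.5,0,0,-0.0005,0,0,0],[0.5,0,0,-0.01,0,0,0],[0.5,0,0,-0.03,0,0,0],[0.5,0,0,-0.06,0,0,0],[0.5,0,0,-0.09,0,0,0],[0.5,0,0.03,-0.11,0,0,0],[0.5,0,0.07,-0.12,0,0,0],[0.5,0,0.12,-0.12,0,0,0],[0.5,0,0.16,-0.12,0,0,0],[0.5,0,0.18,-0.12,0,0,0],[0.5,0,0.18,-0.12,0,0,0]]'; python3 lid.py; python3 two.py blue .4876 .017 .106 green .4876 .017 .056 terra .487 .017 .006; python3 - <<'E'
from h import *
a,_=viewer.capture('scene'); b,_=viewer.capture('side')
cv2.imwrite('pics/end.png',np.hstack([cv2.resize(a[120:400,150:510],(400,311)),cv2.resize(b[100:400,180:480],(400,311))]))
E
```

```text
time_s: 33.22
position: [0.4877, -0.1631, 0.3077]
tcp_rot: [[1.0, -0.002, 0.0], [-0.002, -1.0, 0.001], [0.0, -0.001, -1.0]]
force: [-0.1, 1.3, 0.2]
opening: 0.505
grasp_force: 0.0
33.23 [ 0.4877 -0.1631  0.3077] 0.5053356370804657 0.0 [-0.1  1.3  0.2]
scene lid 0
scene blue 340 circ [502.8  26.   27. ] z [0.1621 0.1774 0.1929]
disc edge (None, 0)
side lid 0
side blue 412 circ [488.7  28.9  28.3] z [0.1622 0.1778 0.1931]
disc edge (None, 0)
33.33 [ 0.4875 -0.1612  0.3076] op 0.502 gf 0.0 [-0.2 -0.2  0. ]
scene blue 438 [0.4854 0.0176 0.1058 0.0371 0.0017] 0.0011
scene green 439 [0.486  0.0188 0.0578 0.0156 0.0136] 0.001
scene terra 648 [ 0.486   0.0183  0.0075  0.0075 -0.0011] 0.0012
side blue 547 [ 0.4911  0.0135  0.1073 -0.0467  0.0569] 0.0011
side green 524 [0.4872 0.0162 0.0581 0.0172 0.0315] 0.0011
side terra 758 [0.4876 0.0153 0.0092 0.0046 0.035 ] 0.0013
```

View pics/end.png

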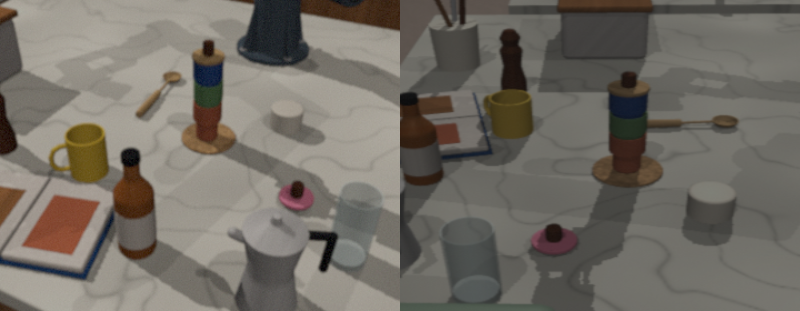

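The tower stands upright on the mat, at (208,95) in the scene half and (627,125) in the side half. The lid is on, knob up, the gripper is clear, and the other items are untouched. Handing in.

```bash
python3 -c "
from rig import workorder; print(workorder.hand_in())"
```

```text
the job is handed in; nothing more can be done
None
```

The job is handed in at about 33 s of the 72 s allowed: green is nested in terracotta on the mat, blue in green, and the pale wooden lid is seated knob up; the first grasp on green slipped and tilted it, but it stayed up and was then nested.

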